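# Nest a steel rail behind the clamp post of a welding fixture

### The job

Push the long square tube over the table into the welding fixture with the fingertips, never gripping or lifting it: its right-hand end goes in first, behind the clamp post, then its left-hand end swings home, so that it lies flat against the fence between the two end stops. Then push the clamp's handle round to its stop, so that the arm stands square across the tube, and draw the hand away. Leave the tape measure, the marker and the short tube offcut where they are.

Things in the scene. Friction and masses are not known exactly. Their poses are not given: they have to be found in the camera images.
- rail: plain bare-steel square tube, 30 x 260 x 30 mm, 3 mm wall, open sawn ends, about 0.56 kg, lying loose on the table in front of the fixture, to the left of the clamp post. Origin: centre of its underside; y runs along its length (towards its left-hand end), z up. When seated its axes are parallel to the fixture's, its x is about -15 mm and its y within +-5 mm in the fixture's frame.
- rail_left (a point): centre of the rail's left-hand end face (130 mm along its y axis, 15 mm above the table)
- rail_right (a point): centre of the rail's right-hand end face (130 mm along its -y axis, 15 mm above the table)
- nest: welding fixture, a grey-painted steel weldment bolted to the table, open towards the robot. Origin: at table level on the front face of its fence, midway between its end stops; x points through the fence, away from the robot, y along the fence to the left, z up. The fence's front face is x = 0, 30 mm high. The bay in front of it is 270 mm long. The rail slides on the bare table, nothing lies under it.
- left_stop (a point): left end stop, a short plate 8 mm thick, 30 mm high, reaching only 18 mm out from the fence: the middle of its inner face's front edge, at x = -18, y = +135 mm in the fixture's frame
- right_stop (a point): right end stop, a plate 30 mm high, reaching 77 mm out from the fence: the foot of its inner face where it meets the fence, at x = 0, y = -135 mm in the fixture's frame. An 8 mm high foot joins it to the clamp post, from x = -77 to -46 and y = -170 to -50 mm
- post (a point): axis of the round clamp post, 22 mm in diameter, 30 mm above the table; at x = -57, y = -50 mm in the fixture's frame. The gap between it and the fence is 46 mm, so the rail passes behind it only nearly parallel to the fence: at 0.5 rad its right end gets about 35 mm past the post, at 0.19 rad it reaches the right stop
- clamp_arm (a joint): angle of the clamp's swing arm about the post's axis; the arm is 36 to 57 mm above the table. At 0 it points right (the fixture's -y); the value grows counterclockwise seen from above, up to a stop at 1.571, where it points across the bay (+x) with its pad 4 mm above the rail. Stiff (0.05 N m), stays where left
- clamp_handle (a point): on the axis of the clamp's upright handle pin, 12 mm in diameter, at the end of the swing arm, 62 mm from the post's axis; the pin stands free from 49 to 77 mm above the table, this point is at 66 mm
- tape_measure: grey tape measure standing on edge, 35 x 80 x 64 mm, right of the work; not to be disturbed
- paint_marker: paint marker lying on the table, 16 x 138 x 16 mm, left of the fixture; not to be disturbed
- tube_offcut: short dark offcut of square tube, 25 x 130 x 25 mm, lying left of the work; not to be disturbed

How it is judged (in metres and radians):
On the way, in this order (a step that is already met when the one before it is completed fails the run):
1. the tube's right-hand end is in behind the clamp post (y of rail_right in the frame of nest below -0.065 m and x of rail_right in the frame of nest above -0.04 m), for 0.1 s.
2. the tube lies flat against the fence, between the end stops (x of rail_left in the frame of nest between -0.019 and -0.011 m and x of rail_right in the frame of nest between -0.019 and -0.011 m and y of rail in the frame of nest between -0.012 and 0.012 m and height (world z) of rail below 0.006 m), for 0.2 s.
At the end, for the whole second after the job is handed in: the tube lies on the table between the end stops with both ends within 4 mm of touching the fence, at rest, and the clamp arm stands across it, within 10 degrees of its stop (all of step 2 and value of joint clamp_arm above 1.4 rad and linear speed of rail below 0.01 m/s and velocity of joint clamp_arm below 0.05 rad/s).
It fails at once if the tube is lifted or tipped (height (world z) of rail above 0.012 m or angle between rail's own z axis and vertical above 0.12 rad).
It fails at once if the tube is taken between the fingers (x of the grasp point in the frame of rail between -0.01 and 0.01 m and y of the grasp point in the frame of rail between -0.122 and 0.122 m and z of the grasp point in the frame of rail below 0.043 m).
It fails at once if the clamp's handle is taken between the fingers (horizontal distance between the grasp point and clamp_handle below 0.006 m and height (world z) of the grasp point below 0.078 m).
It fails at once if the clamp arm is swung over before the tube is home (value of joint clamp_arm above 1 rad and x of any of rail_left, rail_right in the frame of nest below -0.03 m).
It fails at once if the tape measure, the marker or the offcut is disturbed (distance of any of tape_measure, paint_marker, tube_offcut from where it was at the start of the episode above 0.02 m).
It also fails if it takes over 72 s, if anything falls off the work surface, if the arm or the gripper's body presses on something with over 40 N, if the wrist force passes 120 N, or if a joint passes its speed limit or range.

### The arm

A 6-joint arm with a two-finger parallel gripper is mounted at the origin on a cart in front of the work surface, level with it; the furniture and walls round the work are solid. World frame = base frame: x ahead of the robot, y to its left, z up, the work surface at z = 0. Lengths are in mm, angles in rad, forces in N, time in s.
With the tool pointing down it reaches from about 275 to 1000 mm from the base axis. Payload 8.4 kg.
Tool frame: the origin (TCP) lies at the very end of the fingers, on their centre line; the grasp point (between the pads) lies 19 mm behind it (r.tcp_to_grasp is the distance from the TCP to the grasp point, in mm); z points along the fingers, y is the line along which they close (so a half turn about z gives the same grasp; the last joint's range is limited). The gripper opens to 85 mm and grips with 20 to 120 N. Pads are 22 mm wide; open, the fingers measure 114 mm over their backs; the gripper's body (76 mm by 85 mm) begins 54 mm behind the grasp point. The pads swing forward as they close: fully open they stand 13 mm farther back than shut.
Start: joints at [-1.298, 0.353, 1.633, -0, 1.155, -0.002], TCP at [169.595, -601.552, 194.481] pointing down, gripper open.
Joint ranges: [-2.63, 2.63], [-0.92, 2.1], [0.06, 2.66], [-1.3, 4.44], [0, 2.69], [-3.02, 3.02]. Speed limits (rad/s): [2.22, 2.22, 2.79, 3.14, 3.14, 3.14].

### API

Orientations are given as [roll, pitch, yaw] about the fixed x, y, z axes, in that order (R = Rz(yaw) Ry(pitch) Rx(roll)).
In Python, from rig import r gives the robot as it stands. The module is installed in compiled form; this text tells all that it offers.
- The arm moves only by the tool play_rows, never from a script. Its argument "rows" is a list of rows, each an object with "dp": the shift along the tool's x, y, z in units of 40 mm (1.0 is 40 mm), a list of three; "turn": the turn, a rotation vector about the tool's x, y, z in units of 6 degrees (1.0 is 6 degrees), a list of three; "fingers": the closure, from 0 (fully open) to 1 (shut). In form: [{"dp": [tx, ty, tz], "turn": [wx, wy, wz], "fingers": fingers}, ...]. A call has 1 to 5 rows; each row shifts and turns the commanded pose from where the row before left it, along the tool's axes as they then stand; what a row does not reach is not made up. A row lasts 1/12 s, in which the tool goes at most 41.7 mm and 7.16 degrees, less where a joint would pass 70% of its speed; a pose out of reach is approached as far as the arm can. A call is refused whole if a number of a shift passes 1 or a number of a turn 1, either way. A call with a gripper value outside its range is refused whole. The fingers move at their own pace and stop on an object; "force" is the grip in N (left out, the last holds). Time passes only in rows, so rows that do not move let the fingers close. It gives the time, the measured TCP pose, the force, the opening and the grip force at its end, in the units of the state.
- r.sense(): the state, without advancing time (a new reading comes with each control period).
- r.grab_frame(name): name is "scene" or "top"; returns a dict with "pixels" (480x640x3 uint8, red, green, blue), "fx", "fy", "cx", "cy" (pixels), "pose" (4x4, takes a point from camera to world coordinates). Camera axes: x right, y down, z forward; pixel columns grow to the right and rows downward; lengths in mm; the calibration is good to about 2 mm. A picture is of the moment at which its call begins. There is no depth.
- r.sign_off(): hands the job in; it is judged then, once.
The state is a dict: "clock": time; "qpos": joint angles; "qvel": joint speeds; "joint_efforts": joint torques, N m; "eef_pos": TCP position; "tcp_rot": TCP orientation; "contact_force": force on the tool from outside, world axes, zero at the start; "wrist_torque": the same for the moment, N m; "opening": opening from 0.0 (shut) to 1.0 (fully open); "grasp_force": force on a finger pad.
Only numpy, scipy, OpenCV 4.12 (cv2) and the standard library are available. Lean on these libraries where they do the work, as an engineer would, in place of code of your own. Each camera call takes 0.05 s, during which the arm holds its last target. There are 200 camera calls.

## Working session

There is one attempt and no reset: what is moved stays moved. The work goes in short steps, Python scripts to look and compute and a tool call to move; the robot and the scene stay as the last step left them, time stands still between calls to the robot, and variables do not carry over. Pictures are saved under pics/ and viewed, at most 10 in all, crops included, and the job is handed in when it is done.

Besides the shell and the picture viewer there is one more tool, called after "Call:" as a command line: name --argument value ..., lists and objects as JSON in quotes. play_rows: Moves the arm, as the interface text tells. Its arguments: {"type":"object","properties":{"rows":{"type":"array"},"force":{"type":"number"}},"required":["rows"]}

```bash
mkdir -p pics; python3 - <<'E'
from rig import r
import cv2
s=r.sense();print(s)
for n in("scene","top"):
    f=r.grab_frame(n);cv2.imwrite(f"pics/{n}0.png",f["pixels"][:,:,::-1]);print(n,f["fx"],f["fy"],f["cx"],f["cy"],f["pose"])
E
```

```text
{'clock': 0.0, 'qpos': array([-1.29838699e+00,  3.53646191e-01,  1.63415886e+00, -3.60860054e-05,
        1.15519873e+00, -2.40148646e-03]), 'qvel': array([-0.00060592,  0.00209631,  0.0008649 ,  0.00162066,  0.00145058,
       -0.00107899]), 'joint_efforts': array([-3.39430124e-03, -6.05254269e+01, -3.42069268e+01, -2.40308345e-04,
        9.33509757e-03, -3.48986623e-05]), 'eef_pos': array([ 169.44416997, -601.02915696,  193.75236213]), 'tcp_rot': array([-3.14018145e+00,  2.96046997e-05,  2.74825435e-01]), 'contact_force': array([-0.59349791,  0.10296225, -0.21270608]), 'wrist_torque': array([-0.01183669, -0.04658726, -0.01415088]), 'grasp_force': 0.0, 'opening': 0.9983785273698019}
scene 532.0425737484089 532.0425737484089 319.66842825489465 236.63293056516105 [[-8.69144787e-01 -3.08211002e-01  3.86772952e-01  1.06522676e+02]
 [-4.94412852e-01  5.60424794e-01 -6.64439600e-01  9.79029076e+02]
 [-1.19695571e-02 -7.68719733e-01 -6.39473769e-01  8.94760584e+02]
 [ 0.00000000e+00  0.00000000e+00  0.00000000e+00  1.00000000e+00]]
top 514.0141399189894 514.0141399189894 310.3738400879898 245.8546910959362 [[-9.13787191e-03 -9.80158371e-01  1.98005218e-01  3.90069937e+02]
 [-9.99907819e-01  6.96784284e-03 -1.16534307e-02  1.32319780e+02]
 [ 1.00425384e-02 -1.98093453e-01 -9.80131691e-01  1.15416855e+03]
 [ 0.00000000e+00  0.00000000e+00  0.00000000e+00  1.00000000e+00]]
```

View pics/top0.png

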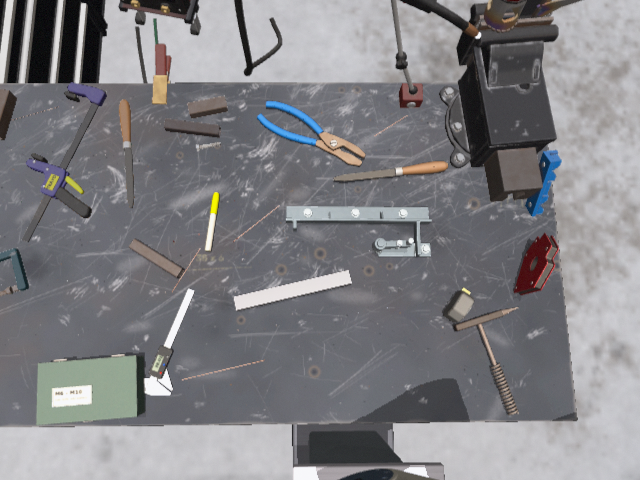

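View pics/scene0.png

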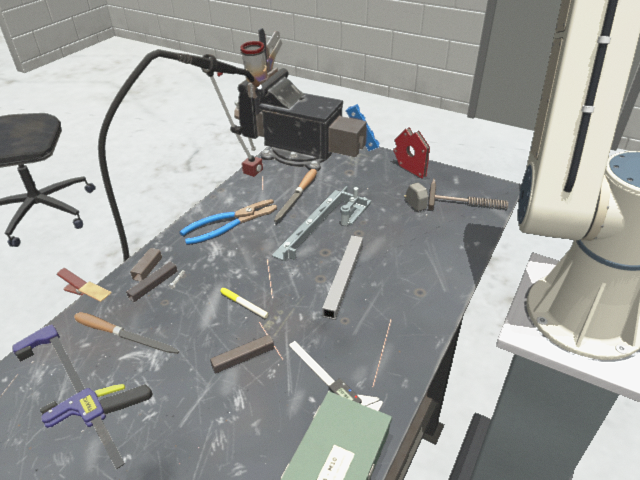

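The top view shows the rail from about (235,303) to (351,277), the fence from (287,214) to (429,214), the post at about (379,244) and the handle at about (411,241). I'll zoom in to measure.

```bash
python3 - <<'E'
import cv2
a=cv2.imread("pics/top0.png")[195:320,225:440]
cv2.imwrite("pics/c0.png",cv2.resize(a,None,fx=3.7,fy=3.7,interpolation=cv2.INTER_CUBIC))
E
```

```text
(no output)
```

View pics/c0.png

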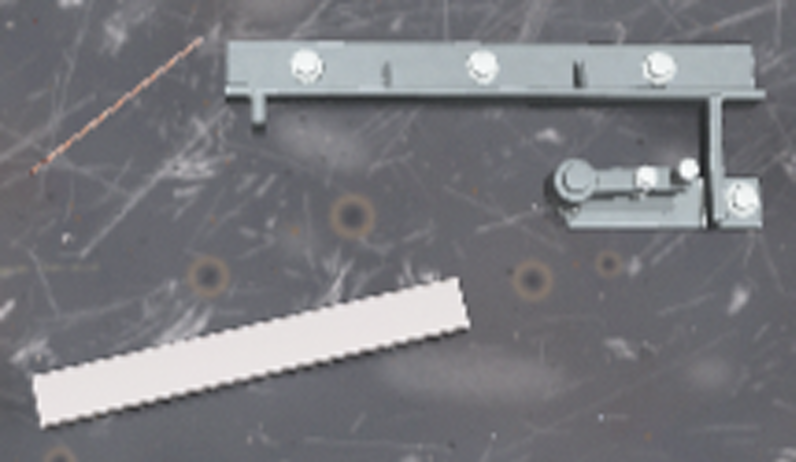

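```bash
cat > h.py <<'E'
import numpy as np, cv2
def ray(f,u,v,z):
    P=f["pose"];d=P[:3,:3]@np.array([(u-f["cx"])/f["fx"],(v-f["cy"])/f["fy"],1]);o=P[:3,3]
    return (o+d*(z-o[2])/d[2])[:2]
def rail(f):
    p=f["pixels"].astype(int); m=((p.min(2)>190)).astype(np.uint8); m[:, :200]=0; m[:205]=0;m[330:]=0;m[:,460:]=0
    n,l,s,c=cv2.connectedComponentsWithStats(m); k=1+np.argmax(s[1:,4])
    v,u=np.nonzero(l==k); q=np.array([ray(f,a,b,30) for a,b in zip(u,v)])
    return cv2.minAreaRect(q.astype(np.float32)), s[k]
def tofix(N,p):
    c,s=np.cos(N[2]),np.sin(N[2]);return np.array([[c,s],[-s,c]])@(np.array(p)-N[:2])
E
python3 - <<'E'
from rig import r
from h import *
f=r.grab_frame("top")
print(rail(f))
C=lambda x,y,z:ray(f,225+x/3.7-.36,195+y/3.7-.36,z).round(1)
for n,x,y,z in[("fenceL",228,94,30),("fenceR",765,94,30),("fencemid",480,94,30),("Lstop front edge in",265,124,30),("Rstop inner at fence",707,98,30),("Rstop inner front",707,228,30),("Lstopinner",265,98,30),("post",576,179,57),("post2",576,179,50),("pin",688,170,77),("railTL",33,376,30),("TR",459,278,30),("BR",470,325,30),("BL",42,427,30)]:print(n,C(x,y,z))
print(r.sense()["eef_pos"])
E
```

```text
(((520.6900634765625, 159.38702392578125), (29.326278686523438, 258.512451171875), 12.69731330871582), array([ 234,  270,  118,   40, 1553], dtype=int32))
fenceL [676.9 172.7]
fenceR [ 674.7 -155.1]
fencemid [675.9  19.1]
Lstop front edge in [658.  150.3]
Rstop inner at fence [ 672.4 -119.5]
Rstop inner front [ 591.9 -115.4]
Lstopinner [674.2 150.2]
post [617.  -33.5]
post2 [618.4 -34.5]
pin [617.7 -95.7]
railTL [506.  287.8]
TR [562.6  34.7]
BR [534.3  28.8]
BL [476.  281.9]
[ 169.50711609 -601.18983482  193.92599667]
```

Call:
play_rows --rows '[{"dp":[0,0,0],"turn":[0,0,0.5],"fingers":0.35},{"dp":[0.56,-0.8,0],"turn":[0,0,0],"fingers":0.35},{"dp":[0.56,-0.8,0],"turn":[0,0,0],"fingers":0.35},{"dp":[0.56,-0.8,0],"turn":[0,0,0],"fingers":0.35},{"dp":[0.56,-0.8,0],"turn":[0,0,0],"fingers":0.35}]'

```text
clock: 0.57
eef_pos: [228.8, -455.2, 194.0]
tcp_rot: [-3.141, 0.0, 0.222]
contact_force: [0.8, -0.5, -0.1]
opening: 0.648
grasp_force: 0.0
```

Call:
play_rows --rows '[{"dp":[0.56,-0.8,0],"turn":[0,0,0],"fingers":0.35},{"dp":[0.56,-0.8,0],"turn":[0,0,0],"fingers":0.35},{"dp":[0.56,-0.8,0],"turn":[0,0,0],"fingers":0.35},{"dp":[0.56,-0.8,0],"turn":[0,0,0],"fingers":0.35},{"dp":[0.56,-0.8,0],"turn":[0,0,0],"fingers":0.35}]'

```text
clock: 0.98
eef_pos: [302.8, -274.4, 194.5]
tcp_rot: [3.141, -0.0, 0.222]
contact_force: [0.8, -1.3, 0.7]
opening: 0.648
grasp_force: 0.0
```

Call:
play_rows --rows '[{"dp":[0.56,-0.8,0],"turn":[0,0,0],"fingers":0.35},{"dp":[0.56,-0.8,0],"turn":[0,0,0],"fingers":0.35},{"dp":[0.56,-0.8,0],"turn":[0,0,0],"fingers":0.35},{"dp":[0.56,-0.8,0],"turn":[0,0,0],"fingers":0.35},{"dp":[0,0,0],"turn":[0,0,0],"fingers":0.35}]'

```text
clock: 1.4
eef_pos: [363.6, -126.1, 194.6]
tcp_rot: [-3.14, -0.002, 0.228]
contact_force: [-0.2, -0.4, -0.2]
opening: 0.652
grasp_force: 0.0
```

Call:
play_rows --rows '[{"dp":[0.56,-0.8,0],"turn":[0,0,0],"fingers":0.35},{"dp":[0.56,-0.8,0],"turn":[0,0,0],"fingers":0.35},{"dp":[0.56,-0.8,0],"turn":[0,0,0],"fingers":0.35},{"dp":[0.56,-0.8,0],"turn":[0,0,0],"fingers":0.35},{"dp":[0.56,-0.8,0],"turn":[0,0,0],"fingers":0.35}]'

```text
clock: 1.82
eef_pos: [436.1, 50.9, 194.6]
tcp_rot: [3.141, -0.0, 0.222]
contact_force: [1.0, -0.3, -0.1]
opening: 0.649
grasp_force: 0.0
```

Call:
play_rows --rows '[{"dp":[0.56,-0.8,0],"turn":[0,0,0],"fingers":0.35},{"dp":[0.56,-0.8,0],"turn":[0,0,0],"fingers":0.35},{"dp":[0.45,-0.5,0],"turn":[0,0,0],"fingers":0.35},{"dp":[0,0,0.9],"turn":[0,0,0],"fingers":0.35},{"dp":[0,0,0.9],"turn":[0,0,0],"fingers":0.35}]'

```text
clock: 2.23
eef_pos: [481.1, 147.0, 123.1]
tcp_rot: [-3.141, -0.005, 0.225]
contact_force: [-0.4, -1.5, -0.7]
opening: 0.653
grasp_force: 0.0
```

Call:
play_rows --rows '[{"dp":[0,0,0.9],"turn":[0,0,0],"fingers":0.35},{"dp":[0,0,0.8],"turn":[0,0,0],"fingers":0.35},{"dp":[0,0,0.7],"turn":[0,0,0],"fingers":0.35},{"dp":[0,0,0.4],"turn":[0,0,0],"fingers":0.35},{"dp":[0,0,0],"turn":[0,0,0],"fingers":0.35}]'

```text
clock: 2.65
eef_pos: [475.8, 143.9, 7.2]
tcp_rot: [3.141, 0.006, 0.222]
contact_force: [-0.0, -0.4, 0.0]
opening: 0.65
grasp_force: 0.0
```

```bash
python3 - <<'E'
from rig import r
from h import *
f=r.grab_frame("top")
cv2.imwrite("pics/t1.png",cv2.resize(f["pixels"][180:340,200:450,::-1],None,fx=3,fy=3,interpolation=cv2.INTER_CUBIC))
print(r.sense()["eef_pos"])
E
```

```text
[477.06533727 144.28496874   8.9948144 ]
```

View pics/t1.png

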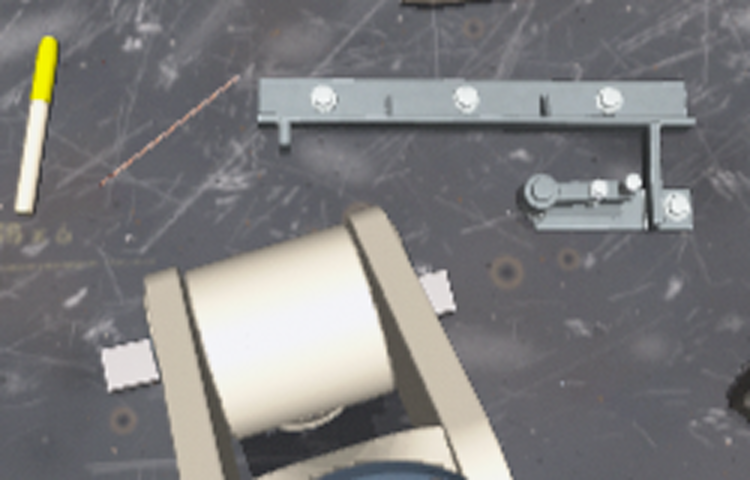

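Call:
play_rows --rows '[{"dp":[0.2,0.04,0],"turn":[0,0,0],"fingers":0.35},{"dp":[0.2,0.04,0],"turn":[0,0,0],"fingers":0.35},{"dp":[0.15,0.03,0],"turn":[0,0,0],"fingers":0.35},{"dp":[0.15,0.03,0],"turn":[0,0,0],"fingers":0.35},{"dp":[0.18,0.04,0],"turn":[0,0,0.1],"fingers":0.35}]'

```text
clock: 3.12
eef_pos: [515.8, 145.9, 11.4]
tcp_rot: [-3.142, -0.002, 0.212]
contact_force: [-0.4, 0.0, -0.4]
opening: 0.652
grasp_force: 0.0
```

Call:
play_rows --rows '[{"dp":[0.2,0.04,0],"turn":[0,0,0.1],"fingers":0.35},{"dp":[0.2,0.04,0],"turn":[0,0,0.1],"fingers":0.35},{"dp":[0.2,0.03,0],"turn":[0,0,0.1],"fingers":0.35},{"dp":[0.2,0.03,0],"turn":[0,0,0.1],"fingers":0.35},{"dp":[0.2,0.03,0],"turn":[0,0,0.1],"fingers":0.35}]'

```text
clock: 3.53
eef_pos: [555.9, 146.7, 10.4]
tcp_rot: [-3.142, 0.0, 0.158]
contact_force: [0.0, -0.4, 0.4]
opening: 0.646
grasp_force: 0.0
```

```bash
python3 - <<'E'
from rig import r
from h import *
f=r.grab_frame("top")
a=cv2.resize(f["pixels"][180:340,200:450,::-1],None,fx=1.6,fy=1.6,interpolation=cv2.INTER_CUBIC)
g=r.grab_frame("scene")
b=cv2.resize(g["pixels"][150:350,200:450,::-1],None,fx=1.6,fy=1.6,interpolation=cv2.INTER_CUBIC)
o=np.zeros((320,800,3),np.uint8);o[:256,:400]=a;o[:320,400:]=b
cv2.imwrite("pics/t2.png",o)
print(r.sense())
E
```

```text
{'clock': 3.6333, 'qpos': array([ 2.55240799e-01,  5.11528169e-01,  1.87253546e+00, -3.56703500e-05,
        7.56231957e-01,  1.66739533e+00]), 'qvel': array([ 0.00306321, -0.01020444,  0.03644665,  0.00162228,  0.00122603,
       -0.01098037]), 'joint_efforts': array([-1.65139250e-01, -6.03344464e+01, -2.40606093e+01, -1.76676636e-02,
        9.13580088e-02,  1.26398443e-01]), 'eef_pos': array([556.69972071, 146.8013666 ,  10.55828066]), 'tcp_rot': array([-3.14149195e+00, -1.29338137e-03,  1.58667660e-01]), 'contact_force': array([ 0.24647453,  0.23451331, -0.28117243]), 'wrist_torque': array([ 0.01692839, -0.02692372, -0.02780851]), 'grasp_force': 0.0, 'opening': 0.648951149580869}
```

View pics/t2.png

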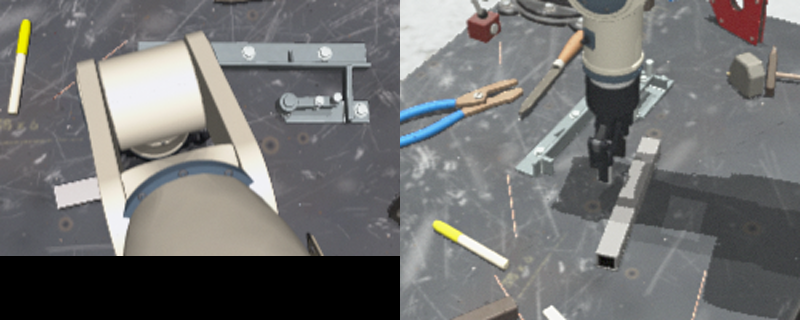

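```bash
python3 - <<'E'
from rig import r
from h import *
def proj(f,p):
    P=f["pose"];q=P[:3,:3].T@(np.array(p)-P[:3,3]);return np.array([f["fx"]*q[0]/q[2]+f["cx"],f["fy"]*q[1]/q[2]+f["cy"]])
g=r.grab_frame("scene");s=r.sense();a=cv2.resize(g["pixels"][170:330,280:400,::-1],None,fx=3.75,fy=3.75,interpolation=cv2.INTER_CUBIC)
def mark(p,c):
    u=(proj(g,p)-[280,170])*3.75;cv2.circle(a,tuple(int(x) for x in u),4,c,-1)
mark(s["eef_pos"],(0,0,255))
for c in[(506,287.8,30),(562.6,34.7,30),(534.3,28.8,30),(476,281.9,30)]:mark(c,(255,0,0))
cv2.imwrite("pics/t3.png",a)
E
```

```text
(no output)
```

View pics/t3.png

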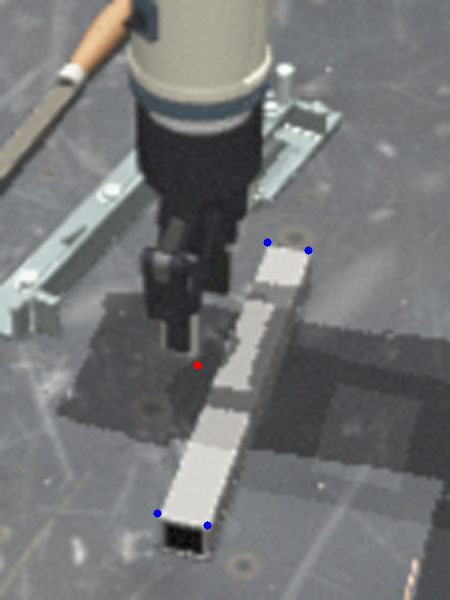

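Call:
play_rows --rows '[{"dp":[0.2,0,-1.0],"turn":[0,0,0],"fingers":0.35},{"dp":[0,0,-1.0],"turn":[0,0,0],"fingers":0.35},{"dp":[-0.9,0,-0.2],"turn":[0,0,-0.6],"fingers":1},{"dp":[-0.9,-0.1,0],"turn":[0,0,0],"fingers":1},{"dp":[-0.9,-0.1,0],"turn":[0,0,0],"fingers":1}]'

```text
clock: 4.1
eef_pos: [454.3, 134.0, 99.2]
tcp_rot: [-3.141, -0.001, 0.223]
contact_force: [-0.6, -0.2, 0.2]
opening: 0.234
grasp_force: 0.0
```

Call:
play_rows --rows '[{"dp":[0,0,0.9],"turn":[0,0,0],"fingers":1},{"dp":[0,0,0.9],"turn":[0,0,0],"fingers":1},{"dp":[0,0,0.1],"turn":[0,0,0],"fingers":1},{"dp":[0,0,0.1],"turn":[0,0,0],"fingers":1},{"dp":[0,0,0],"turn":[0,0,0],"fingers":1}]'

```text
clock: 4.52
eef_pos: [455.3, 134.1, 18.5]
tcp_rot: [3.142, 0.001, 0.223]
contact_force: [0.3, -0.4, 0.4]
opening: -0.005
grasp_force: 0.0
```

```bash
python3 - <<'E'
from rig import r
from h import *
def proj(f,p):
    P=f["pose"];q=P[:3,:3].T@(np.array(p)-P[:3,3]);return np.array([f["fx"]*q[0]/q[2]+f["cx"],f["fy"]*q[1]/q[2]+f["cy"]])
g=r.grab_frame("scene");s=r.sense();print(s["eef_pos"],s["contact_force"],s["tcp_rot"],s["opening"])
a=cv2.resize(g["pixels"][170:330,290:410,::-1],None,fx=3.75,fy=3.75,interpolation=cv2.INTER_CUBIC)
def mark(p,c):
    u=(proj(g,p)-[290,170])*3.75;cv2.circle(a,tuple(int(x) for x in u),4,c,-1)
mark(s["eef_pos"],(0,0,255))
f=r.grab_frame("top")
b=cv2.resize(f["pixels"][240:340,210:370,::-1],None,fx=2.1,fy=2.1,interpolation=cv2.INTER_CUBIC)
o=np.zeros((600,450+b.shape[1],3),np.uint8);o[:,:450]=a;o[:b.shape[0],450:]=b
cv2.imwrite("pics/t4.png",o)
E
```

```text
[456.00606686 134.29474442  19.14757864] [ 0.94240491 -0.71060766 -0.18271546] [-3.14157300e+00 -1.96848190e-04  2.22458456e-01] -0.0023019516262458195
```

View pics/t4.png

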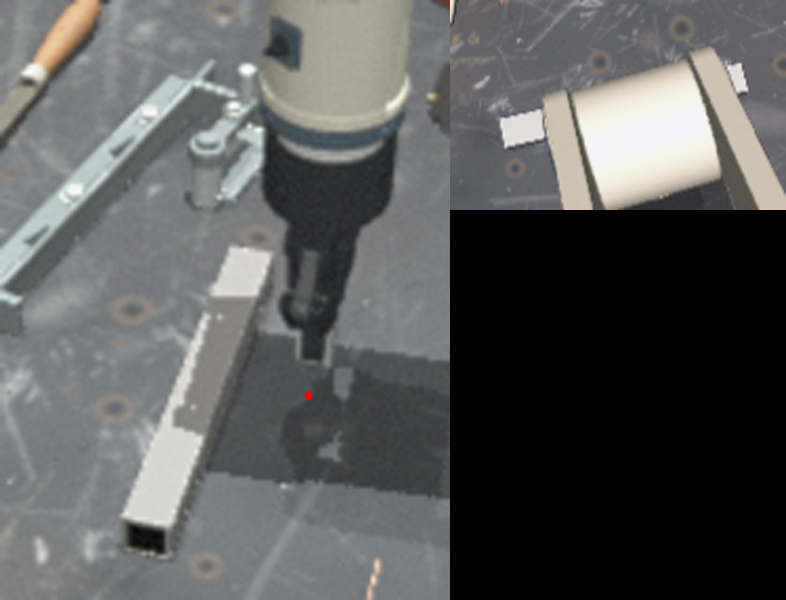

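The picture shows the shut fingertip at about (315,362), roughly 22 mm above the reported TCP marker at (309,396). The reported z is low, so my first pass cleared the rail without touching it. I'll touch the table to measure the offset.

Call:
play_rows --rows '[{"dp":[0,0,0.15],"turn":[0,0,0],"fingers":1},{"dp":[0,0,0.15],"turn":[0,0,0],"fingers":1},{"dp":[0,0,0.1],"turn":[0,0,0],"fingers":1},{"dp":[0,0,0],"turn":[0,0,0],"fingers":1}]'

```text
clock: 4.95
eef_pos: [454.9, 134.0, 1.8]
tcp_rot: [3.142, 0.001, 0.222]
contact_force: [-0.1, -0.6, -0.5]
opening: 0.002
grasp_force: 0.0
```

Call:
play_rows --rows '[{"dp":[0,0,0.05],"turn":[0,0,0],"fingers":1},{"dp":[0,0,0.05],"turn":[0,0,0],"fingers":1},{"dp":[0,0,0],"turn":[0,0,0],"fingers":1}]'

```text
clock: 5.2
eef_pos: [455.2, 134.0, -1.8]
tcp_rot: [3.142, 0.0, 0.222]
contact_force: [0.3, -0.8, 0.2]
opening: 0.001
grasp_force: 0.0
```

```bash
python3 -c "
from rig import r
print(r.tcp_to_grasp); s=r.sense(); print(s['eef_pos'],s['contact_force'],s['qpos'])"
```

```text
18.700000000000003
[455.21797674 134.04233197  -1.81222249] [ 0.34542153 -0.75753829  0.24017542] [ 2.83212554e-01  4.21273875e-01  2.09389492e+00 -1.98686235e-05
  6.26846757e-01  1.63165152e+00]
```

Call:
play_rows --rows '[{"dp":[0,0,0.1],"turn":[0,0,0],"fingers":1},{"dp":[0,0,0.1],"turn":[0,0,0],"fingers":1},{"dp":[0,0,0.05],"turn":[0,0,0],"fingers":1},{"dp":[0,0,0],"turn":[0,0,0],"fingers":1}]'

```text
clock: 5.53
eef_pos: [455.0, 134.0, -12.1]
tcp_rot: [3.142, 0.001, 0.222]
contact_force: [-0.1, -0.6, 0.8]
opening: -0.0
grasp_force: 0.0
```

Call:
play_rows --rows '[{"dp":[0,0,0.05],"turn":[0,0,0],"fingers":1},{"dp":[0,0,0.05],"turn":[0,0,0],"fingers":1},{"dp":[0,0,0],"turn":[0,0,0],"fingers":1}]'

```text
clock: 5.78
eef_pos: [455.2, 134.1, -15.8]
tcp_rot: [3.142, 0.0, 0.222]
contact_force: [0.5, 0.6, -0.4]
opening: -0.0
grasp_force: 0.0
```

Call:
play_rows --rows '[{"dp":[0,0,0.05],"turn":[0,0,0],"fingers":1},{"dp":[0,0,0.05],"turn":[0,0,0],"fingers":1},{"dp":[0,0,0],"turn":[0,0,0],"fingers":1}]'

```text
clock: 6.03
eef_pos: [455.2, 134.1, -19.8]
tcp_rot: [3.142, 0.0, 0.223]
contact_force: [0.4, 0.4, -1.5]
opening: 0.001
grasp_force: 0.0
```

Call:
play_rows --rows '[{"dp":[0,0,0.05],"turn":[0,0,0],"fingers":1},{"dp":[0,0,0],"turn":[0,0,0],"fingers":1}]'

```text
clock: 6.2
eef_pos: [455.3, 134.1, -21.8]
tcp_rot: [3.142, 0.0, 0.222]
contact_force: [0.5, -0.5, 0.1]
opening: -0.0
grasp_force: 0.0
```

Call:
play_rows --rows '[{"dp":[0,0,0.05],"turn":[0,0,0],"fingers":1},{"dp":[0,0,0],"turn":[0,0,0],"fingers":1}]'

```text
clock: 6.37
eef_pos: [455.2, 134.1, -23.8]
tcp_rot: [3.142, 0.0, 0.222]
contact_force: [-0.4, 0.1, 0.0]
opening: 0.003
grasp_force: 0.0
```

Call:
play_rows --rows '[{"dp":[0,0,0.05],"turn":[0,0,0],"fingers":1},{"dp":[0,0,0],"turn":[0,0,0],"fingers":1}]'

```text
clock: 6.53
eef_pos: [455.2, 134.1, -25.8]
tcp_rot: [3.142, 0.0, 0.222]
contact_force: [-0.3, -0.4, 1.6]
opening: -0.002
grasp_force: 0.0
```

Call:
play_rows --rows '[{"dp":[0,0,0.05],"turn":[0,0,0],"fingers":1},{"dp":[0,0,0],"turn":[0,0,0],"fingers":1}]'

```text
clock: 6.7
eef_pos: [455.2, 134.1, -27.8]
tcp_rot: [3.142, 0.0, 0.222]
contact_force: [-0.1, 0.3, 0.4]
opening: 0.0
grasp_force: 0.0
```

Call:
play_rows --rows '[{"dp":[0,0,0.05],"turn":[0,0,0],"fingers":1},{"dp":[0,0,0],"turn":[0,0,0],"fingers":1}]'

```text
clock: 6.87
eef_pos: [455.2, 134.1, -29.8]
tcp_rot: [-3.142, 0.0, 0.222]
contact_force: [-0.7, -0.4, -0.1]
opening: 0.002
grasp_force: 0.0
```

```bash
python3 - <<'E'
from rig import r
from h import *
def proj(f,p):
    P=f["pose"];q=P[:3,:3].T@(np.array(p)-P[:3,3]);return np.array([f["fx"]*q[0]/q[2]+f["cx"],f["fy"]*q[1]/q[2]+f["cy"]])
g=r.grab_frame("scene");s=r.sense();print(s["eef_pos"],s["contact_force"])
a=cv2.resize(g["pixels"][220:320,310:410,::-1],None,fx=5,fy=5,interpolation=cv2.INTER_CUBIC)
def mark(p,c):
    u=(proj(g,p)-[310,220]+.5)*5;cv2.circle(a,tuple(int(x) for x in u),3,c,-1)
mark(s["eef_pos"],(0,0,255))
for dz in(20,25,30):mark(s["eef_pos"]+[0,0,dz],(0,255,0))
cv2.imwrite("pics/t5.png",a)
E
```

```text
[455.24476766 134.10064544 -29.6821062 ] [ 0.32798321  0.41606861 -0.73343667]
```

View pics/t5.png

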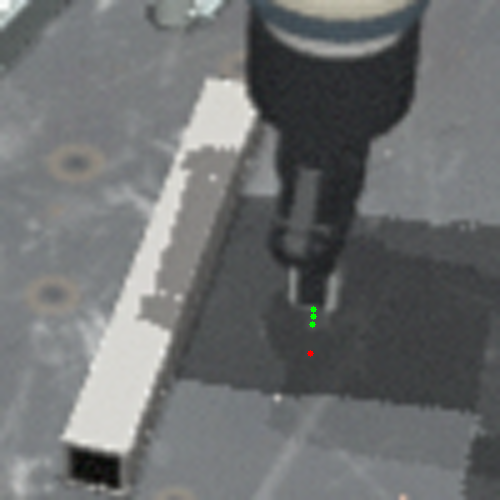

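The fingertip now sits near the table, at about (313,308), which matches an offset of roughly 30 mm. I'll keep easing down until it touches.

Call:
play_rows --rows '[{"dp":[0,0,0.04],"turn":[0,0,0],"fingers":1},{"dp":[0,0,0],"turn":[0,0,0],"fingers":1}]'

```text
clock: 7.08
eef_pos: [455.3, 134.1, -31.3]
tcp_rot: [-3.142, 0.0, 0.222]
contact_force: [-0.8, -0.2, -0.2]
opening: 0.002
grasp_force: 0.0
```

Call:
play_rows --rows '[{"dp":[0,0,0.04],"turn":[0,0,0],"fingers":1},{"dp":[0,0,0],"turn":[0,0,0],"fingers":1}]'

```text
clock: 7.25
eef_pos: [455.3, 134.1, -32.9]
tcp_rot: [-3.142, 0.0, 0.222]
contact_force: [-0.6, -0.3, 0.4]
opening: 0.004
grasp_force: 0.0
```

Call:
play_rows --rows '[{"dp":[0,0,0.04],"turn":[0,0,0],"fingers":1},{"dp":[0,0,0],"turn":[0,0,0],"fingers":1}]'

```text
clock: 7.42
eef_pos: [455.3, 134.1, -34.5]
tcp_rot: [-3.142, 0.0, 0.222]
contact_force: [-0.1, 0.9, 0.4]
opening: -0.003
grasp_force: 0.0
```

Call:
play_rows --rows '[{"dp":[0,0,0.04],"turn":[0,0,0],"fingers":1},{"dp":[0,0,0],"turn":[0,0,0],"fingers":1}]'

```text
clock: 7.58
eef_pos: [455.3, 134.1, -36.1]
tcp_rot: [3.142, 0.0, 0.222]
contact_force: [-0.1, 0.4, 0.5]
opening: 0.001
grasp_force: 0.0
```

Call:
play_rows --rows '[{"dp":[0,0,0.04],"turn":[0,0,0],"fingers":1},{"dp":[0,0,0],"turn":[0,0,0],"fingers":1}]'

```text
clock: 7.75
eef_pos: [455.4, 134.2, -36.8]
tcp_rot: [-3.142, 0.0, 0.222]
contact_force: [-3.4, -0.8, 14.3]
opening: -0.003
grasp_force: 7.6
```

Call:
play_rows --rows '[{"dp":[0,0,0.04],"turn":[0,0,0],"fingers":1},{"dp":[0,0,0],"turn":[0,0,0],"fingers":1}]'

```text
clock: 7.92
eef_pos: [455.5, 134.2, -36.9]
tcp_rot: [3.142, -0.0, 0.222]
contact_force: [-11.0, -3.0, 43.7]
opening: -0.001
grasp_force: 21.7
```

```bash
python3 - <<'E'
from rig import r
from h import *
g=r.grab_frame("scene");s=r.sense();print(s["eef_pos"],s["contact_force"])
p=g["pixels"].astype(int).sum(2)//3
print(p[262:300,362:382])
E
```

```text
[455.48789296 134.15695593 -36.9076861 ] [-10.07959202  -2.23294647  43.14795539]
[[ 80  80  82  60  43  46  68  88  90  89  83  55  39  42  40  46  41  43
   46  83]
 [ 79  79  78  57  46  49  76  86  90  93  79  48  37  33  36  39  45  40
   45  80]
 [ 82  80  79  58  46  49  81  90  89  91  70  48  42  38  44  40  46  43
   52  77]
 [ 76  82  76  62  50  57  89  92  93  87  70  48  43  47  45  41  44  47
   62  76]
 [ 81  78  69  79  79  84  92  92  92  87  65  49  51  48  39  43  45  47
   67  79]
 [ 82  79  59  52  59  75  89  92  90  83  75  71  62  54  47  40  42  42
   62  68]
 [ 78  71  57  44  51  72  80  78  85  73  59  74  76  68  52  48  47  48
   64  61]
 [ 76  63  51  52  61  78  86  85  84  60  51  53  52  51  47  44  42  60
   62  63]
 [ 78  59  46  50  69  89  95  95  89  64  53  53  44  38  41  43  50  64
   65  65]
 [ 78  59  49  46  65  85 100 108  92  71  59  64  59  42  45  42  53  61
   64  61]
 [ 79  59  45  42  53  74  83  89  76  62  58  59  48  40  38  37  53  63
   64  68]
 [ 78  77  57  40  42  51  60  65  58  51  47  47  36  35  39  43  69  68
   63  66
[... 1512 characters left out ...]
  70  67
   70  65]
 [ 77  79  81  78  68  64  60  62  66  62  65  62  66  65  63  67  72  71
   67  69]
 [ 80  79  78  77  65  64  64  64  64  59  63  63  62  64  65  65  72  69
   68  69]
 [ 75  79  75  77  65  64  66  61  64  64  61  61  67  63  68  69  68  67
   64  66]
 [ 79  77  80  77  66  65  65  61  65  63  63  62  64  64  72  68  65  63
   61  65]
 [ 77  77  78  78  66  64  62  66  62  67  65  67  64  70  72  67  64  64
   66  63]
 [ 76  77  77  74  65  62  64  62  64  60  65  66  67  70  69  68  65  63
   62  61]
 [ 92  79  80  86  73  65  64  61  65  65  71  72  74  74  74  67  61  70
   66  64]
 [118 115 125 181 117  72  66  71  98 107 108 118 122 115 109 100  80  96
   76  69]]
```

```bash
python3 - <<'E'
from rig import r
from h import *
g=r.grab_frame("scene")
for u,v in[(372,283),(373,284),(371,283.5)]:print(ray(g,u,v,0),r.sense()["eef_pos"])
E
```

```text
[453.50990595 139.16335719] [455.53124648 134.17540159 -36.91872294]
[449.9996507  141.05782166] [455.53124648 134.17540159 -36.91872294]
[454.86468399 141.83235125] [455.53124648 134.17540159 -36.91872294]
```

Call:
play_rows --rows '[{"dp":[0,0,-0.25],"turn":[0,0,0],"fingers":1},{"dp":[0,0,-0.15],"turn":[0,0,0],"fingers":1},{"dp":[0,0,0],"turn":[0,0,0],"fingers":1}]'

```text
clock: 8.27
eef_pos: [456.3, 134.4, -22.1]
tcp_rot: [-3.141, -0.002, 0.222]
contact_force: [0.6, 0.1, 0.2]
opening: 0.0
grasp_force: 0.0
```

Call:
play_rows --rows '[{"dp":[0,-0.25,0.1],"turn":[0,0,0],"fingers":0.4},{"dp":[0.2,0,0.1],"turn":[0,0,0],"fingers":0.4},{"dp":[0.2,0,0],"turn":[0,0,0],"fingers":0.4},{"dp":[0.2,0,0],"turn":[0,0,0],"fingers":0.4},{"dp":[0.2,0,0],"turn":[0,0,0],"fingers":0.4}]'

```text
clock: 8.68
eef_pos: [485.4, 151.3, -31.6]
tcp_rot: [3.142, 0.0, 0.223]
contact_force: [0.6, -0.6, -0.9]
opening: 0.597
grasp_force: 0.0
```

Call:
play_rows --rows '[{"dp":[0.1,0,0],"turn":[0,0,0],"fingers":0.4},{"dp":[0.1,0,0],"turn":[0,0,0],"fingers":0.4},{"dp":[0.1,0,0],"turn":[0,0,0],"fingers":0.4},{"dp":[0.12,0.02,0],"turn":[0,0,0],"fingers":0.4},{"dp":[0.15,0.03,0],"turn":[0,0,0.05],"fingers":0.4}]'

```text
clock: 9.1
eef_pos: [505.6, 153.6, -31.4]
tcp_rot: [3.142, 0.003, 0.217]
contact_force: [-3.8, 0.1, 0.2]
opening: 0.598
grasp_force: 1.7
```

Call:
play_rows --rows '[{"dp":[0.2,0.04,0],"turn":[0,0,0.1],"fingers":0.4},{"dp":[0.2,0.04,0],"turn":[0,0,0.1],"fingers":0.4},{"dp":[0.2,0.04,0],"turn":[0,0,0.1],"fingers":0.4},{"dp":[0.2,0.04,0],"turn":[0,0,0.1],"fingers":0.4},{"dp":[0.2,0.04,0],"turn":[0,0,0.1],"fingers":0.4}]'

```text
clock: 9.52
eef_pos: [548.8, 153.9, -31.2]
tcp_rot: [3.142, -0.0, 0.164]
contact_force: [-2.4, 0.8, -1.6]
opening: 0.597
grasp_force: 1.2
```

Call:
play_rows --rows '[{"dp":[0.2,0.03,0],"turn":[0,0,0.1],"fingers":0.4},{"dp":[0.2,0.03,0],"turn":[0,0,0.1],"fingers":0.4},{"dp":[0.2,0.03,0],"turn":[0,0,0.1],"fingers":0.4},{"dp":[0.18,0.03,0],"turn":[0,0,0.1],"fingers":0.4},{"dp":[0,0,0],"turn":[0,0,0],"fingers":0.4}]'

```text
clock: 9.93
eef_pos: [581.9, 154.0, -30.8]
tcp_rot: [-3.141, -0.003, 0.122]
contact_force: [0.4, -0.7, -0.8]
opening: 0.598
grasp_force: 0.0
```

```bash
cat >> h.py <<'E'
def dist(f,N,p,L=2.0):  # render rail (nest-independent) p=x,y,yaw world: top-face mask
    pass
def proj(f,p):
    P=f["pose"];q=P[:3,:3].T@(np.array(p)-P[:3,3]);return np.array([f["fx"]*q[0]/q[2]+f["cx"],f["fy"]*q[1]/q[2]+f["cy"]])
def show(f,s,name,N=(675,15.3,-.005),rail=None,box=(190,320,200,450),k=3):
    a=cv2.resize(f["pixels"][box[0]:box[1],box[2]:box[3],::-1],None,fx=k,fy=k,interpolation=cv2.INTER_CUBIC)
    cv2.imwrite(name,a)
E
python3 - <<'E'
from rig import r
from h import *
f=r.grab_frame("top")
p=f["pixels"].astype(int)
# white, neutral pixels
m=((p.min(2)>185)&(p.max(2)-p.min(2)<22)).astype(np.uint8);m[:,:200]=0;m[:215]=0;m[330:]=0;m[:,460:]=0
n,l,st,c=cv2.connectedComponentsWithStats(m)
for k in range(1,n):
    if st[k,4]>40: 
        v,u=np.nonzero(l==k);q=np.array([ray(f,a,b,30) for a,b in zip(u,v)],np.float32);print(st[k],cv2.minAreaRect(q),cv2.boxPoints(cv2.minAreaRect(q)).round(1).tolist())
print(r.sense()["eef_pos"],r.sense()["contact_force"])
E
```

```text
[206 215   8  35 114] ((650.6633911132812, 344.259033203125), (7.1516289710998535, 79.03751373291016), 83.18374633789062) [[611.0, 345.3999938964844], [689.5, 336.0], [690.2999877929688, 343.1000061035156], [611.7999877929688, 352.5]]
[ 262  215   58   34 1491] ((663.5081787109375, 163.19647216796875), (77.68014526367188, 120.98638916015625), 14.295193672180176) [[610.9000244140625, 212.1999969482422], [640.7999877929688, 95.0], [716.0999755859375, 114.19999694824219], [686.2000122070312, 231.39999389648438]]
[421 244   9  10  59] ((609.3410034179688, -137.14402770996094), (17.918594360351562, 20.492944717407227), 89.59469604492188) [[599.0, -146.0], [619.5, -146.1999969482422], [619.7000122070312, -128.3000030517578], [599.2000122070312, -128.10000610351562]]
[235 249  20  15 223] ((595.21435546875, 265.8055419921875), (28.470394134521484, 40.299007415771484), 7.851207733154297) [[578.4000244140625, 283.79998779296875], [583.9000244140625, 243.89999389648438], [612.0999755859375, 247.8000030517578], [606.5999755859375, 287.70001220703125]]
[340 252  21  33 310] ((564.1076049804688, 30.55022430419922), (75.98455047607422, 27.62770652770996), 18.622629165649414) [[523.7000122070312, 31.5], [532.5, 5.300000190734863], [604.5, 29.600000381469727], [595.7000122070312, 55.79999923706055]]
[271 267   7  12  46] ((558.7157592773438, 198.6352996826172), (24.499267578125, 12.525991439819336), 11.495911598205566) [[545.5, 202.3000030517578], [548.0, 190.10000610351562], [572.0, 194.89999389648438], [569.5, 207.1999969482422]]
[259 274  16  41 357] ((510.7459716796875, 211.5768585205078), (85.69049835205078, 27.629932403564453), 14.487903594970703) [[465.79998779296875, 214.1999969482422], [472.70001220703125, 187.5], [555.7000122070312, 208.89999389648438], [548.7999877929688, 235.6999969482422]]
[581.14164886 154.02285895 -30.80493221] [-0.17931097  0.64795544 -0.24324512]
```

Call:
play_rows --rows '[{"dp":[0.15,0.02,0],"turn":[0,0,0.1],"fingers":0.4},{"dp":[0.15,0.02,0],"turn":[0,0,0.1],"fingers":0.4},{"dp":[0.12,0.01,0],"turn":[0,0,0.1],"fingers":0.4},{"dp":[0.1,0.01,0],"turn":[0,0,0],"fingers":0.4},{"dp":[0,0,0],"turn":[0,0,0],"fingers":0.4}]'

```text
clock: 10.4
eef_pos: [601.6, 153.8, -31.0]
tcp_rot: [-3.141, -0.001, 0.091]
contact_force: [0.5, 0.7, 0.6]
opening: 0.602
grasp_force: 0.0
```

Call:
play_rows --rows '[{"dp":[-0.5,0,0],"turn":[0,0,0],"fingers":1},{"dp":[-0.5,0,-0.9],"turn":[0,0,0],"fingers":1},{"dp":[-0.5,-0.8,0],"turn":[0,0,0],"fingers":1},{"dp":[0,-1,0],"turn":[0,0,0],"fingers":1},{"dp":[0,-1,0],"turn":[0,0,0],"fingers":1}]'

```text
clock: 10.82
eef_pos: [530.4, 260.5, 6.0]
tcp_rot: [-3.141, -0.002, 0.09]
contact_force: [0.7, 0.7, -0.6]
opening: -0.001
grasp_force: 0.0
```

Call:
play_rows --rows '[{"dp":[0,-1,0],"turn":[0,0,0],"fingers":1},{"dp":[-0.5,-0.8,0],"turn":[0,0,0],"fingers":1},{"dp":[-0.5,0,0],"turn":[0,0,0],"fingers":1},{"dp":[0,0,0],"turn":[0,0,0],"fingers":1}]'

```text
clock: 11.15
eef_pos: [480.6, 329.1, 4.6]
tcp_rot: [3.141, 0.002, 0.095]
contact_force: [-0.1, -0.8, -0.8]
opening: 0.005
grasp_force: 0.0
```

```bash
cat > m.py <<'E'
from rig import r
from h import *
f=r.grab_frame("top")
p=f["pixels"].astype(int)
m=((p.min(2)>185)&(p.max(2)-p.min(2)<22)).astype(np.uint8);m[:,:220]=0;m[:215]=0;m[330:]=0;m[:,460:]=0
n,l,st,c=cv2.connectedComponentsWithStats(m)
N=(675,15.3,-.005)
for k in range(1,n):
    if st[k,4]>70: 
        v,u=np.nonzero(l==k);q=np.array([ray(f,a,b,30) for a,b in zip(u,v)],np.float32);R=cv2.minAreaRect(q);print(st[k],np.round(R[0]+R[1]+(R[2],),2),[tofix(N,b).round(1).tolist() for b in cv2.boxPoints(R)])
s=r.sense();print(s["clock"],s["eef_pos"],s["tcp_rot"],s["contact_force"])
E
python3 m.py
```

```text
[ 236  230  116   24 1423] [627.92 156.94  28.69 258.45   5.19] [[-74.4, 268.7], [-49.7, 11.4], [-21.2, 14.1], [-45.9, 271.4]]
[220 308  17  22 213] [451.1  307.34  55.8   26.46  34.57] [[-255.8, 285.8], [-240.7, 264.1], [-194.9, 296.0], [-210.0, 317.7]]
11.2 [482.4947977  328.60524014   4.87777402] [3.14136620e+00 2.20443854e-04 9.43266300e-02] [ 1.19536577  0.38666125 -0.26815117]
```

Call:
play_rows --rows '[{"dp":[0.8,0.18,0],"turn":[0,0,0],"fingers":1},{"dp":[0.8,0.18,0],"turn":[0,0,0],"fingers":1},{"dp":[0.8,0.18,0],"turn":[0,0,0],"fingers":1},{"dp":[0.8,0.18,0],"turn":[0,0,0],"fingers":1},{"dp":[0,0,0],"turn":[0,0,0],"fingers":1}]'

```text
clock: 11.62
eef_pos: [622.0, 309.7, 6.1]
tcp_rot: [-3.14, -0.007, 0.089]
contact_force: [-1.0, 0.6, 0.7]
opening: 0.002
grasp_force: 0.0
```

Call:
play_rows --rows '[{"dp":[0,0,0.35],"turn":[0,0,0],"fingers":1},{"dp":[0,0,0.35],"turn":[0,0,0],"fingers":1},{"dp":[0,0,0],"turn":[0,0,0],"fingers":1}]'

```text
clock: 11.87
eef_pos: [611.0, 309.2, -27.1]
tcp_rot: [3.139, 0.005, 0.091]
contact_force: [-1.6, -1.0, -0.3]
opening: 0.001
grasp_force: 0.0
```

Call:
play_rows --rows '[{"dp":[0.06,0.1,0],"turn":[0,0,0],"fingers":1},{"dp":[0,0.12,0],"turn":[0,0,0],"fingers":1},{"dp":[0.005,0.2,0],"turn":[0,0,0],"fingers":1},{"dp":[0.005,0.2,0],"turn":[0,0,0],"fingers":1},{"dp":[0.005,0.2,0],"turn":[0,0,0],"fingers":1}]'

```text
clock: 12.28
eef_pos: [620.2, 278.0, -22.7]
tcp_rot: [-3.141, -0.001, 0.092]
contact_force: [-1.3, 2.0, -1.2]
opening: -0.0
grasp_force: 1.3
```

Call:
play_rows --rows '[{"dp":[0.005,0.2,0],"turn":[0,0,0],"fingers":1},{"dp":[0.005,0.2,0],"turn":[0,0,0],"fingers":1},{"dp":[0,0,0],"turn":[0,0,0],"fingers":1}]'

```text
clock: 12.53
eef_pos: [622.1, 260.5, -22.9]
tcp_rot: [3.141, 0.0, 0.091]
contact_force: [-0.0, -0.3, -1.1]
opening: -0.001
grasp_force: 0.0
```

```bash
python3 m.py
```

```text
[ 268  225  102   34 1266] [622.92 101.93 227.41  73.52  86.31] [[-96.0, -25.0], [-22.6, -29.3], [-9.1, 197.7], [-82.5, 202.1]]
12.5833 [622.06363131 261.20320022 -22.93482446] [3.14107795e+00 1.28285651e-04 9.05416084e-02] [0.20467174 0.30658378 0.77874449]
```

```bash
cat >> m.py <<'E'
for u in range(244,400,6):
    v=np.nonzero(m[215:275,u])[0]+215
    if len(v): 
        t,b=[tofix(N,ray(f,u,x,30)).round(1).tolist() for x in(v[0]-.5,v[-1]+.5)];print(u,len(v),v[-1]-v[0]+1,t,b)
E
python3 m.py
```

```text
[ 268  225  102   33 1271] [623.98 101.86 227.41  71.4   86.31] [[-93.8, -25.1], [-22.6, -29.3], [-9.1, 197.7], [-80.3, 201.9]]
12.6333 [622.0186146  261.7135912  -22.97385204] [3.14122539e+00 8.56708765e-05 9.07481093e-02] [ 0.31484772 -0.10413009 -0.16554663]
262 1 1 [-9.1, 211.9] [-11.4, 211.9]
268 2 2 [-18.4, 198.3] [-23.0, 198.3]
274 14 14 [-11.5, 184.9] [-43.7, 184.6]
280 22 22 [-18.4, 171.4] [-68.8, 171.0]
286 17 37 [4.7, 158.1] [-80.1, 157.6]
292 12 12 [-34.6, 144.4] [-62.0, 144.3]
298 11 11 [-34.6, 131.0] [-59.8, 131.0]
304 12 12 [-32.4, 117.5] [-59.8, 117.6]
310 12 31 [13.9, 103.9] [-57.5, 104.2]
316 12 12 [-30.1, 90.6] [-57.6, 90.8]
322 11 11 [-30.1, 77.2] [-55.3, 77.4]
328 12 12 [-27.9, 63.7] [-55.3, 64.0]
334 11 11 [-27.9, 50.2] [-53.1, 50.5]
340 12 12 [-25.6, 36.7] [-53.1, 37.1]
346 11 11 [-25.6, 23.2] [-50.9, 23.7]
352 13 28 [13.8, 8.9] [-50.9, 10.2]
358 12 27 [13.8, -4.6] [-48.6, -3.2]
364 12 12 [-21.1, -17.4] [-48.7, -16.7]
```

Call:
play_rows --rows '[{"dp":[0,-0.3,0],"turn":[0,0,0],"fingers":1},{"dp":[-0.1,0,-0.95],"turn":[0,0,0],"fingers":1},{"dp":[-0.8,0.2,0],"turn":[0,0,0],"fingers":1},{"dp":[-0.8,0.5,0],"turn":[0,0,0],"fingers":1},{"dp":[0,1,0],"turn":[0,0,0],"fingers":0.6}]'

```text
clock: 13.05
eef_pos: [553.5, 203.0, 14.6]
tcp_rot: [-3.142, 0.004, 0.096]
contact_force: [-0.1, -0.1, -0.9]
opening: 0.127
grasp_force: 0.0
```

Call:
play_rows --rows '[{"dp":[0,1,0],"turn":[0,0,0],"fingers":0.4},{"dp":[0,1,0],"turn":[0,0,0],"fingers":0.4},{"dp":[0,0,0.5],"turn":[0,0,0],"fingers":0.4},{"dp":[0,0,0.65],"turn":[0,0,0],"fingers":0.4},{"dp":[0,0,0],"turn":[0,0,0],"fingers":0.4}]'

```text
clock: 13.47
eef_pos: [564.2, 120.5, -34.3]
tcp_rot: [3.141, 0.005, 0.091]
contact_force: [-1.0, -0.9, -0.3]
opening: 0.598
grasp_force: 0.0
```

Call:
play_rows --rows '[{"dp":[0.35,0.02,-0.05],"turn":[0,0,0],"fingers":0.4},{"dp":[0.35,0.02,0],"turn":[0,0,0],"fingers":0.4},{"dp":[0.2,0.02,0],"turn":[0,0,0],"fingers":0.4},{"dp":[0.12,0.01,0],"turn":[0,0,0],"fingers":0.4},{"dp":[0.1,0.01,0],"turn":[0,0,0],"fingers":0.4}]'

```text
clock: 13.88
eef_pos: [610.6, 122.4, -28.9]
tcp_rot: [3.142, 0.002, 0.092]
contact_force: [-6.1, 0.5, 3.5]
opening: 0.603
grasp_force: 2.3
```

Call:
play_rows --rows '[{"dp":[0,0,0],"turn":[0,0,0],"fingers":0.4}]'

```text
clock: 13.97
eef_pos: [611.5, 122.3, -29.0]
tcp_rot: [-3.142, 0.0, 0.092]
contact_force: [-0.7, 1.1, 0.0]
opening: 0.601
grasp_force: 0.0
```

```bash
python3 m.py
```

```text
[286 215  52  12 337] [675.49 115.81 115.21  25.54  89.63] [[-12.9, 42.9], [12.7, 42.9], [12.8, 158.1], [-12.7, 158.1]]
[254 235  23  14 249] [628.16 221.26  26.55  49.34   5.73] [[-63.7, 228.9], [-58.5, 179.8], [-32.1, 182.6], [-37.3, 231.6]]
[362 237  18  30 270] [601.88 -16.86  69.1   27.14  16.29] [[-109.9, -29.4], [-102.2, -55.4], [-36.0, -35.7], [-43.7, -9.7]]
[280 253  15  40 348] [558.55 166.3   85.86  29.14  10.59] [[-162.1, 156.6], [-156.6, 128.0], [-72.3, 144.2], [-77.8, 172.8]]
14.0167 [611.51551892 122.14815101 -29.00679822] [ 3.14158008e+00 -3.03865879e-04  9.20052366e-02] [0.07493927 0.35042002 0.16760218]
256 12 12 [-36.7, 224.9] [-64.1, 224.5]
262 12 12 [-34.5, 211.5] [-61.9, 211.2]
268 11 11 [-34.5, 198.1] [-59.6, 197.8]
274 8 8 [-41.4, 184.6] [-59.6, 184.5]
280 1 1 [-86.8, 170.9] [-89.1, 170.9]
286 23 60 [14.0, 158.1] [-122.7, 157.4]
292 27 60 [14.0, 144.6] [-122.7, 144.2]
298 11 36 [14.0, 131.0] [-68.8, 131.0]
304 8 8 [13.9, 117.5] [-4.7, 117.5]
310 6 6 [13.9, 103.9] [-0.0, 104.0]
316 6 7 [13.9, 90.4] [-2.4, 90.5]
322 5 5 [13.9, 76.8] [2.2, 76.9]
328 3 3 [13.9, 63.2] [6.9, 63.3]
334 2 2 [13.8, 49.7] [9.2, 49.7]
364 9 9 [-41.8, -16.8] [-62.3, -16.3]
370 21 21 [-39.5, -30.4] [-87.3, -29.1]
376 17 17 [-60.1, -43.2] [-98.6, -42.1]
```

Call:
play_rows --rows '[{"dp":[-0.5,0,0],"turn":[0,0,0],"fingers":1},{"dp":[0,0,-0.95],"turn":[0,0,0],"fingers":1},{"dp":[0,-0.92,0],"turn":[0,0,0],"fingers":1},{"dp":[0,-0.92,0],"turn":[0,0,0],"fingers":1},{"dp":[0,-0.92,0],"turn":[0,0,0],"fingers":1}]'

```text
clock: 14.43
eef_pos: [582.0, 230.9, 10.1]
tcp_rot: [-3.141, -0.002, 0.09]
contact_force: [0.5, 0.5, -0.6]
opening: -0.005
grasp_force: 0.0
```

Call:
play_rows --rows '[{"dp":[0,-0.92,0],"turn":[0,0,0],"fingers":1},{"dp":[0.6,0,0],"turn":[0,0,0],"fingers":1},{"dp":[0.56,0,0],"turn":[0,0,0],"fingers":1},{"dp":[0,0,0],"turn":[0,0,0],"fingers":1}]'

```text
clock: 14.77
eef_pos: [628.3, 272.7, 9.8]
tcp_rot: [-3.14, -0.005, 0.093]
contact_force: [-1.2, -0.7, -0.0]
opening: -0.002
grasp_force: 0.0
```

Call:
play_rows --rows '[{"dp":[0,0,0.45],"turn":[0,0,0],"fingers":1},{"dp":[0,0,0.4],"turn":[0,0,0],"fingers":1},{"dp":[0,0,0],"turn":[0,0,0],"fingers":1}]'

```text
clock: 15.02
eef_pos: [621.8, 269.6, -28.0]
tcp_rot: [3.14, 0.004, 0.091]
contact_force: [-1.7, -0.8, -0.8]
opening: -0.003
grasp_force: 0.0
```

```bash
python3 m.py
```

```text
[ 261  223  108   33 1332] [630.34 110.24 240.65  72.34  87.76] [[-85.4, -24.3], [-13.1, -26.8], [-4.9, 213.7], [-77.2, 216.2]]
15.0667 [622.44276238 269.91939185 -26.62095861] [3.14046874 0.00321996 0.09138999] [ 0.25073063  0.2410405  -0.14234561]
262 3 4 [-13.8, 211.8] [-23.0, 211.7]
268 14 14 [-9.2, 198.4] [-41.4, 198.0]
274 21 21 [-16.1, 184.9] [-64.2, 184.4]
280 17 20 [-30.0, 171.3] [-75.5, 171.0]
286 12 12 [-30.0, 157.9] [-57.4, 157.7]
292 12 12 [-27.7, 144.4] [-55.2, 144.4]
298 11 11 [-27.7, 131.0] [-52.9, 131.0]
304 12 12 [-25.5, 117.5] [-52.9, 117.6]
310 12 28 [13.9, 103.9] [-50.7, 104.2]
316 12 12 [-23.2, 90.6] [-50.7, 90.8]
322 11 11 [-23.2, 77.1] [-48.5, 77.3]
328 11 11 [-20.9, 63.6] [-46.2, 63.9]
334 12 12 [-18.7, 50.1] [-46.2, 50.5]
340 11 11 [-18.7, 36.6] [-44.0, 37.0]
346 12 12 [-16.4, 23.1] [-44.0, 23.5]
352 12 24 [13.8, 8.9] [-41.7, 10.1]
358 13 24 [13.8, -4.6] [-41.8, -3.4]
364 12 12 [-11.8, -17.6] [-39.5, -16.9]
```

Call:
play_rows --rows '[{"dp":[0,0.12,0],"turn":[0,0,0],"fingers":1},{"dp":[0,0.2,0],"turn":[0,0,0],"fingers":1},{"dp":[0,0.2,0],"turn":[0,0,0],"fingers":1},{"dp":[0,0.2,0],"turn":[0,0,0],"fingers":1},{"dp":[0,0.2,0],"turn":[0,0,0],"fingers":1}]'

```text
clock: 15.48
eef_pos: [628.5, 233.8, -24.1]
tcp_rot: [-3.141, -0.002, 0.091]
contact_force: [-0.1, 4.8, 3.4]
opening: -0.005
grasp_force: 2.4
```

Call:
play_rows --rows '[{"dp":[0,0.2,0],"turn":[0,0,0.05],"fingers":1},{"dp":[0,0.2,0],"turn":[0,0,0.05],"fingers":1},{"dp":[0,0.2,0],"turn":[0,0,0.05],"fingers":1},{"dp":[0,0.15,0],"turn":[0,0,0.05],"fingers":1},{"dp":[0,0,0],"turn":[0,0,0],"fingers":1}]'

```text
clock: 15.9
eef_pos: [630.1, 202.4, -25.2]
tcp_rot: [3.141, 0.001, 0.069]
contact_force: [1.2, 0.3, 0.0]
opening: -0.0
grasp_force: 0.0
```

```bash
python3 m.py
```

```text
[ 308  222   87   33 1095] [632.98  28.06 193.56  72.64  88.05] [[-81.2, -83.1], [-8.6, -85.3], [-3.0, 108.2], [-75.6, 110.3]]
[229 248  16  35 315] [575.58 279.87  75.16  27.12  17.3 ] [[-140.7, 265.6], [-132.5, 239.8], [-60.8, 262.5], [-69.0, 288.4]]
15.95 [629.92209722 202.87592487 -25.36257887] [3.14070715e+00 9.32104526e-04 6.97054145e-02] [-0.69519871 -0.59302378  0.00171501]
244 2 2 [-97.9, 250.4] [-102.4, 250.3]
310 9 9 [-9.3, 104.0] [-30.1, 104.1]
316 24 24 [-2.4, 90.5] [-57.6, 90.8]
322 17 17 [-27.8, 77.2] [-66.7, 77.5]
328 13 25 [-20.9, 63.6] [-78.0, 64.2]
334 11 11 [-21.0, 50.1] [-46.2, 50.5]
340 12 12 [-18.7, 36.6] [-46.3, 37.0]
346 12 12 [-16.4, 23.1] [-44.0, 23.5]
352 13 25 [13.8, 8.9] [-44.0, 10.1]
358 12 24 [13.8, -4.6] [-41.8, -3.4]
364 11 11 [-14.2, -17.5] [-39.5, -16.9]
370 12 12 [-11.9, -31.1] [-39.5, -30.4]
376 11 11 [-11.9, -44.7] [-37.3, -43.9]
382 12 12 [-9.6, -58.3] [-37.3, -57.4]
388 11 11 [-9.6, -71.8] [-35.0, -70.9]
394 2 2 [-25.8, -84.8] [-30.4, -84.6]
```

Call:
play_rows --rows '[{"dp":[0,0.2,0],"turn":[0,0,0],"fingers":1},{"dp":[0,0.2,0],"turn":[0,0,0],"fingers":1},{"dp":[0,0.2,0],"turn":[0,0,0],"fingers":1},{"dp":[0,0.2,0],"turn":[0,0,0],"fingers":1},{"dp":[0,0.1,0],"turn":[0,0,0],"fingers":1}]'

```text
clock: 16.37
eef_pos: [632.5, 167.0, -25.3]
tcp_rot: [3.141, 0.001, 0.07]
contact_force: [0.5, 2.1, -1.5]
opening: 0.001
grasp_force: 1.2
```

Call:
play_rows --rows '[{"dp":[0,0.06,0],"turn":[0,0,0],"fingers":1},{"dp":[0,0.03,0],"turn":[0,0,0],"fingers":1},{"dp":[0,0,0],"turn":[0,0,0],"fingers":1}]'

```text
clock: 16.62
eef_pos: [633.0, 164.3, -25.2]
tcp_rot: [3.141, 0.0, 0.07]
contact_force: [0.5, -0.1, -0.2]
opening: 0.003
grasp_force: 0.0
```

```bash
python3 m.py
```

```text
[334 223  78  31 965] [634.36 -20.9  173.14  68.78  89.62] [[-75.0, -122.9], [-6.2, -123.0], [-5.9, 50.1], [-74.7, 50.2]]
[254 243  15  37 321] [583.69 226.57  78.44  27.01  13.17] [[-133.7, 214.8], [-127.4, 188.5], [-51.1, 206.8], [-57.4, 233.1]]
16.6667 [633.00741666 164.48134525 -25.11279157] [3.14122799e+00 1.41979116e-04 7.06383746e-02] [ 0.1778667   0.18104745 -0.26275921]
256 18 18 [-55.0, 224.6] [-95.7, 223.9]
262 31 31 [-52.8, 211.3] [-122.5, 210.3]
268 2 2 [-89.0, 197.5] [-93.5, 197.4]
328 1 1 [-4.7, 63.4] [-7.1, 63.5]
334 4 4 [-14.0, 50.0] [-23.3, 50.2]
340 19 20 [-7.1, 36.4] [-53.1, 37.1]
346 20 20 [-18.7, 23.1] [-64.5, 23.9]
352 15 39 [13.8, 8.9] [-75.9, 10.7]
358 12 24 [13.8, -4.6] [-41.8, -3.4]
364 12 12 [-14.2, -17.5] [-41.8, -16.8]
370 11 11 [-14.2, -31.1] [-39.5, -30.4]
376 12 12 [-11.9, -44.7] [-39.5, -43.8]
382 11 11 [-11.9, -58.2] [-37.3, -57.4]
388 12 12 [-9.6, -71.8] [-37.3, -70.9]
394 11 11 [-9.6, -85.3] [-35.0, -84.4]
```

Call:
play_rows --rows '[{"dp":[0,0.08,0],"turn":[0,0,0],"fingers":1},{"dp":[0,0.06,0],"turn":[0,0,0],"fingers":1},{"dp":[0,0.03,0],"turn":[0,0,0],"fingers":1},{"dp":[0,0,0],"turn":[0,0,0],"fingers":1}]'

```text
clock: 17.0
eef_pos: [633.6, 157.8, -25.0]
tcp_rot: [3.142, -0.0, 0.071]
contact_force: [0.4, 0.9, -0.5]
opening: 0.004
grasp_force: 0.7
```

Call:
play_rows --rows '[{"dp":[0,-0.4,0],"turn":[0,0,0],"fingers":1},{"dp":[-0.1,-0.1,-0.95],"turn":[0,0,0],"fingers":1},{"dp":[-1,0,0],"turn":[0,0,0],"fingers":1},{"dp":[-1,0,0],"turn":[0,0,0],"fingers":1},{"dp":[0,0,0],"turn":[0,0,0],"fingers":1}]'

```text
clock: 17.42
eef_pos: [538.4, 170.8, 11.5]
tcp_rot: [3.139, 0.01, 0.072]
contact_force: [-0.7, -0.5, -1.0]
opening: -0.005
grasp_force: 0.0
```

```bash
python3 m.py
```

```text
[ 246  220   63   51 2065] [620.17 193.23  85.43 128.1   17.38] [[-115.9, 225.7], [-77.0, 103.7], [4.4, 129.6], [-34.5, 251.6]]
[ 321  223   93   19 1054] [647.55  -9.41  30.32 207.49   3.77] [[-49.8, 77.6], [-35.1, -129.4], [-4.9, -127.3], [-19.5, 79.7]]
[332 280  25  41 417] [493.07  46.12  93.03  29.95  18.7 ] [[-230.9, 28.9], [-221.2, 0.6], [-133.2, 30.9], [-143.0, 59.2]]
[258 299  10  14  79] [487.18 223.19  26.28  18.36  27.01] [[-204.7, 209.1], [-196.3, 192.8], [-173.0, 204.8], [-181.4, 221.1]]
[246 307  18  23 263] [454.96 243.24  49.92  29.24  15.86] [[-249.2, 233.9], [-241.1, 205.9], [-193.1, 219.7], [-201.3, 247.8]]
17.4667 [542.93878807 171.76592503  12.28674531] [3.14024147 0.00534518 0.07183827] [1.30273685 0.17411772 1.15818659]
250 22 22 [-29.8, 238.5] [-79.9, 237.5]
256 38 38 [-27.6, 225.1] [-113.6, 223.6]
262 38 38 [-23.0, 211.7] [-109.2, 210.5]
268 38 38 [-20.7, 198.3] [-107.0, 197.2]
274 39 39 [-13.8, 184.9] [-102.5, 184.0]
280 37 37 [-11.5, 171.5] [-95.8, 170.8]
286 38 38 [-4.6, 158.0] [-91.4, 157.6]
292 38 38 [-2.3, 144.5] [-89.1, 144.3]
298 37 37 [0.0, 131.0] [-84.7, 131.0]
304 20 20 [-34.6, 117.5] [-80.2, 117.6]
322 4 4 [-20.9, 77.1] [-30.1, 77.2]
328 11 11 [-23.2, 63.6] [-48.5, 63.9]
334 12 12 [-21.0, 50.1] [-48.5, 50.5]
340 11 11 [-21.0, 36.6] [-46.3, 37.0]
346 12 12 [-18.7, 23.1] [-46.3, 23.6]
352 13 25 [13.8, 8.9] [-44.0, 10.1]
358 13 25 [13.8, -4.6] [-44.1, -3.3]
364 12 12 [-14.2, -17.5] [-41.8, -16.8]
370 12 12 [-14.2, -31.1] [-41.8, -30.3]
376 13 13 [-9.6, -44.7] [-39.5, -43.8]
382 11 11 [-11.9, -58.2] [-37.3, -57.4]
388 12 12 [-9.6, -71.8] [-37.3, -70.9]
394 11 11 [-9.6, -85.3] [-35.0, -84.4]
```

Call:
play_rows --rows '[{"dp":[0,0,0],"turn":[0,0,0.74],"fingers":0.4},{"dp":[0,1,0],"turn":[0,0,0],"fingers":0.4},{"dp":[0,1,0],"turn":[0,0,0],"fingers":0.4},{"dp":[0.5,0.9,0],"turn":[0,0,0],"fingers":0.4},{"dp":[0.6,0,0],"turn":[0,0,0],"fingers":0.4}]'

```text
clock: 17.88
eef_pos: [590.9, 51.0, 12.8]
tcp_rot: [3.14, 0.002, -0.009]
contact_force: [0.4, 1.0, 0.6]
opening: 0.602
grasp_force: 0.0
```

Call:
play_rows --rows '[{"dp":[0,0,0.5],"turn":[0,0,0],"fingers":0.4},{"dp":[0,0,0.5],"turn":[0,0,0],"fingers":0.4},{"dp":[0,0,0],"turn":[0,0,0],"fingers":0.4}]'

```text
clock: 18.13
eef_pos: [590.3, 55.6, -30.1]
tcp_rot: [3.141, 0.004, -0.007]
contact_force: [-0.9, 0.4, -0.3]
opening: 0.604
grasp_force: 0.0
```

Call:
play_rows --rows '[{"dp":[0.2,0,0],"turn":[0,0,0],"fingers":0.4},{"dp":[0.15,0,0],"turn":[0,0,0],"fingers":0.4},{"dp":[0.15,0,0],"turn":[0,0,0],"fingers":0.4},{"dp":[0.15,0,0],"turn":[0,0,0],"fingers":0.4},{"dp":[0.12,0,0],"turn":[0,0,0],"fingers":0.4}]'

```text
clock: 18.55
eef_pos: [623.1, 55.8, -26.3]
tcp_rot: [-3.141, -0.0, -0.007]
contact_force: [-2.8, 0.0, 2.5]
opening: 0.598
grasp_force: 1.6
```

Call:
play_rows --rows '[{"dp":[0.1,0,0],"turn":[0,0,0],"fingers":0.4},{"dp":[0.07,0,0],"turn":[0,0,0],"fingers":0.4},{"dp":[0.05,0,0],"turn":[0,0,0],"fingers":0.4},{"dp":[0.04,0,0],"turn":[0,0,0],"fingers":0.4},{"dp":[0,0,0],"turn":[0,0,0],"fingers":0.4}]'

```text
clock: 18.97
eef_pos: [632.7, 55.3, -27.2]
tcp_rot: [3.142, 0.0, -0.007]
contact_force: [-3.4, 0.5, 2.5]
opening: 0.6
grasp_force: 1.6
```

```bash
python3 m.py
```

```text
[300 222   9  12  99] [659.38 132.9   17.96  25.43  89.71] [[-28.9, 108.5], [-3.5, 108.5], [-3.5, 126.5], [-28.9, 126.5]]
[407 230  23  25 269] [ 624.77 -119.69   61.82   33.15   29.13] [[-84.6, -136.0], [-68.3, -164.9], [-14.5, -134.5], [-30.8, -105.6]]
[325 236  13  38 329] [597.62  72.94  82.77  26.51   3.22] [[-119.8, 67.9], [-118.2, 41.5], [-35.6, 46.5], [-37.2, 73.0]]
19.0167 [632.70303218  55.364661   -27.16604347] [ 3.14156255e+00 -2.99244344e-05 -7.01572637e-03] [-3.23434259 -0.03181123  2.22955086]
304 12 12 [-2.3, 117.5] [-30.1, 117.5]
328 35 35 [-41.6, 63.8] [-120.7, 64.7]
334 28 28 [-37.1, 50.3] [-100.6, 51.2]
```

Call:
play_rows --rows '[{"dp":[0.03,0,0],"turn":[0,0,0],"fingers":0.4},{"dp":[0.02,0,0],"turn":[0,0,0],"fingers":0.4},{"dp":[0,0,0],"turn":[0,0,0],"fingers":0.4}]'

```text
clock: 19.27
eef_pos: [634.6, 55.4, -27.2]
tcp_rot: [3.142, 0.0, -0.007]
contact_force: [-4.0, -0.1, 3.0]
opening: 0.602
grasp_force: 2.0
```

Call:
play_rows --rows '[{"dp":[0.03,0,0],"turn":[0,0,0],"fingers":0.4},{"dp":[0.02,0,0],"turn":[0,0,0],"fingers":0.4},{"dp":[0,0,0],"turn":[0,0,0],"fingers":0.4}]'

```text
clock: 19.52
eef_pos: [634.8, 55.2, -27.4]
tcp_rot: [3.141, 0.004, -0.007]
contact_force: [-9.7, 0.0, 6.7]
opening: 0.603
grasp_force: 4.8
```

```bash
python3 - <<'E'
exec(open('m.py').read())
cv2.imwrite("pics/t6.png",cv2.resize(f["pixels"][195:275,270:440,::-1],None,fx=4.5,fy=4.5,interpolation=cv2.INTER_CUBIC))
E
```

```text
[300 220   9  13 104] [662.85 132.89  17.95  27.77  89.71] [[-26.6, 108.6], [1.2, 108.6], [1.2, 126.5], [-26.6, 126.5]]
[407 228  23  25 270] [ 626.83 -120.26   64.53   31.35   27.54] [[-83.3, -137.0], [-68.7, -164.7], [-11.6, -134.6], [-26.3, -106.9]]
[325 235  13  36 323] [602.11  72.86  78.67  26.53   3.21] [[-113.2, 68.0], [-111.6, 41.5], [-33.1, 46.4], [-34.7, 72.8]]
19.5667 [634.82781593  55.23008316 -27.37420215] [ 3.14127932  0.00351403 -0.0071811 ] [-8.38092276 -0.47705786  7.25152601]
304 13 13 [2.3, 117.5] [-27.8, 117.5]
328 35 35 [-34.8, 63.8] [-114.0, 64.6]
334 27 27 [-32.5, 50.3] [-93.9, 51.1]
```

Call:
play_rows --rows '[{"dp":[-0.3,0,0],"turn":[0,0,0],"fingers":0.4},{"dp":[-0.3,0,-0.2],"turn":[0,0,0],"fingers":0.4},{"dp":[-0.4,0,-0.9],"turn":[0,0,0],"fingers":1},{"dp":[0,0,-1],"turn":[0,0,0],"fingers":1},{"dp":[0,0.6,0],"turn":[0,0,0],"fingers":1}]'

```text
clock: 19.98
eef_pos: [601.7, 34.5, 63.7]
tcp_rot: [-3.14, -0.012, -0.005]
contact_force: [3.1, 0.1, 0.3]
opening: 0.18
grasp_force: 0.0
```

Call:
play_rows --rows '[{"dp":[-0.1,1,0],"turn":[0,0,0],"fingers":1},{"dp":[-0.1,1,0],"turn":[0,0,0],"fingers":1},{"dp":[0,1,0],"turn":[0,0,0],"fingers":1},{"dp":[0,0.2,0],"turn":[0,0,0],"fingers":1},{"dp":[0,0,0],"turn":[0,0,0],"fingers":1}]'

```text
clock: 20.4
eef_pos: [588.8, -99.0, 57.3]
tcp_rot: [3.141, -0.003, -0.01]
contact_force: [1.1, 1.3, -0.1]
opening: -0.0
grasp_force: 0.0
```

```bash
python3 - <<'E'
exec(open('m.py').read())
g=r.grab_frame("scene")
a=cv2.resize(f["pixels"][195:275,270:440,::-1],None,fx=3.5,fy=3.5,interpolation=cv2.INTER_CUBIC)
b=cv2.resize(g["pixels"][170:270,260:400,::-1],None,fx=3,fy=3,interpolation=cv2.INTER_CUBIC)
o=np.zeros((580,595,3),np.uint8);o[:280]=a[:,:595];o[280:580,:420]=b
cv2.imwrite("pics/t7.png",o)
E
```

```text
[449 215  11  10  90] [ 676.19 -206.44   22.68   21.27   86.41] [[-9.0, -232.4], [12.3, -233.7], [13.6, -211.0], [-7.7, -209.8]]
[294 219  87  14 946] [661.68  58.73 194.07  30.01  88.37] [[-30.8, -53.3], [-0.8, -54.0], [3.7, 140.0], [-26.3, 140.7]]
[435 253  25  53 665] [ 538.45 -183.48   43.45  119.98   79.17] [[-198.5, -209.8], [-80.6, -231.8], [-72.6, -189.1], [-190.6, -167.1]]
20.45 [588.5296513  -97.30356337  57.10845063] [ 3.14148054e+00 -1.82792620e-03 -9.40918513e-03] [ 0.72526677  0.85335427 -0.77391574]
286 1 1 [4.7, 158.1] [2.4, 158.0]
292 1 1 [4.7, 144.5] [2.3, 144.5]
298 1 1 [4.6, 131.0] [2.3, 131.0]
304 14 18 [13.9, 117.5] [-27.8, 117.5]
310 13 18 [13.9, 103.9] [-27.8, 104.1]
316 12 12 [-0.1, 90.4] [-27.8, 90.6]
322 12 12 [-0.1, 76.9] [-27.8, 77.2]
328 12 12 [-0.1, 63.4] [-27.9, 63.7]
334 12 12 [-0.1, 49.8] [-27.9, 50.2]
340 12 12 [-0.1, 36.3] [-27.9, 36.7]
346 13 13 [2.2, 22.7] [-27.9, 23.3]
352 12 18 [13.8, 8.9] [-28.0, 9.8]
358 12 18 [13.8, -4.6] [-28.0, -3.7]
364 11 11 [-2.6, -17.8] [-28.0, -17.2]
370 11 11 [-2.6, -31.4] [-28.0, -30.7]
376 12 12 [-0.3, -45.0] [-28.1, -44.2]
```

View pics/t7.png

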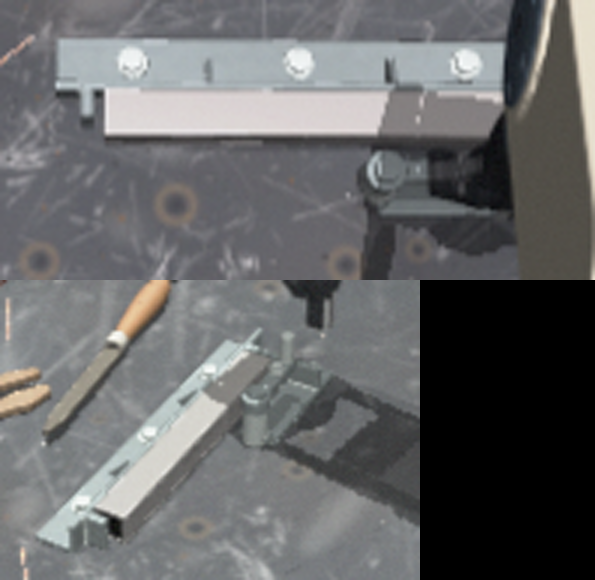

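The rail lies flat on the fence: its left end is at about (105,112), just inside the stop at about (92,105). The arm still points right, so I'll swing the clamp now.

Call:
play_rows --rows '[{"dp":[-0.05,0,0.4],"turn":[0,0,0],"fingers":1},{"dp":[0,0,0.4],"turn":[0,0,0],"fingers":1},{"dp":[0,0,0],"turn":[0,0,0],"fingers":1},{"dp":[0.2,0,0],"turn":[0,0,0],"fingers":1},{"dp":[0.15,0,0],"turn":[0,0,0],"fingers":1}]'

```text
clock: 20.92
eef_pos: [601.1, -95.3, 25.6]
tcp_rot: [3.142, -0.001, -0.006]
contact_force: [0.5, -0.5, -0.0]
opening: 0.003
grasp_force: 0.0
```

Call:
play_rows --rows '[{"dp":[0.12,0.03,0],"turn":[0,0,-0.7],"fingers":1},{"dp":[0.12,0.03,0],"turn":[0,0,-0.7],"fingers":1},{"dp":[0.12,0.03,0],"turn":[0,0,-0.7],"fingers":1},{"dp":[0.12,0.03,0],"turn":[0,0,-0.7],"fingers":1},{"dp":[0.12,0.03,0],"turn":[0,0,-0.7],"fingers":1}]'

```text
clock: 21.33
eef_pos: [625.7, -98.5, 26.0]
tcp_rot: [3.141, -0.001, 0.364]
contact_force: [-1.7, -0.0, 0.0]
opening: 0.001
grasp_force: 0.5
```

Call:
play_rows --rows '[{"dp":[0.135,0.033,0],"turn":[0,0,-0.8],"fingers":1},{"dp":[0.135,0.033,0],"turn":[0,0,-0.8],"fingers":1},{"dp":[0.135,0.033,0],"turn":[0,0,-0.8],"fingers":1},{"dp":[0.135,0.033,0],"turn":[0,0,-0.8],"fingers":1},{"dp":[0.135,0.033,0],"turn":[0,0,-0.8],"fingers":1}]'

```text
clock: 21.75
eef_pos: [652.2, -90.6, 26.0]
tcp_rot: [3.14, -0.001, 0.783]
contact_force: [-0.8, 0.2, -0.8]
opening: 0.001
grasp_force: 0.5
```

Call:
play_rows --rows '[{"dp":[0.135,0.033,0],"turn":[0,0,-0.8],"fingers":1},{"dp":[0.135,0.033,0],"turn":[0,0,-0.8],"fingers":1},{"dp":[0.135,0.033,0],"turn":[0,0,-0.8],"fingers":1},{"dp":[0.135,0.033,0],"turn":[0,0,-0.8],"fingers":1},{"dp":[0.135,0.033,0],"turn":[0,0,-0.8],"fingers":1}]'

```text
clock: 22.17
eef_pos: [673.2, -72.7, 26.1]
tcp_rot: [3.14, -0.0, 1.202]
contact_force: [-0.9, -0.6, 0.5]
opening: 0.001
grasp_force: 0.5
```

Call:
play_rows --rows '[{"dp":[0.13,0.03,0],"turn":[0,0,-0.8],"fingers":1},{"dp":[0.13,0.03,0],"turn":[0,0,-0.8],"fingers":1},{"dp":[0.13,0.03,0],"turn":[0,0,-0.8],"fingers":1},{"dp":[0.12,0.02,0],"turn":[0,0,-0.8],"fingers":1},{"dp":[0,0,0],"turn":[0,0,0],"fingers":1}]'

```text
clock: 22.58
eef_pos: [682.8, -53.4, 26.1]
tcp_rot: [3.139, -0.0, 1.537]
contact_force: [0.3, 0.3, -0.2]
opening: -0.001
grasp_force: 0.0
```

Call:
play_rows --rows '[{"dp":[0.04,0,0],"turn":[0,0,-0.3],"fingers":1},{"dp":[0.03,0,0],"turn":[0,0,0],"fingers":1},{"dp":[0,0,0],"turn":[0,0,0],"fingers":1}]'

```text
clock: 22.83
eef_pos: [682.3, -52.5, 25.9]
tcp_rot: [3.139, 0.001, 1.562]
contact_force: [1.3, -3.6, 0.4]
opening: -0.002
grasp_force: 2.0
```

Call:
play_rows --rows '[{"dp":[0.04,0,0],"turn":[0,0,0],"fingers":1},{"dp":[0,0,0],"turn":[0,0,0],"fingers":1}]'

```text
clock: 23.0
eef_pos: [682.3, -52.3, 26.0]
tcp_rot: [3.139, 0.003, 1.562]
contact_force: [1.6, -10.4, 0.0]
opening: 0.002
grasp_force: 5.0
```

Call:
play_rows --rows '[{"dp":[-0.2,0,0],"turn":[0,0,0],"fingers":1},{"dp":[-0.6,0,0],"turn":[0,0,0],"fingers":1},{"dp":[0,0,-1],"turn":[0,0,0],"fingers":1},{"dp":[0,0,-1],"turn":[0,0,0],"fingers":1},{"dp":[-0.9,0,0],"turn":[0,0,0],"fingers":1}]'

```text
clock: 23.42
eef_pos: [685.7, -114.8, 113.2]
tcp_rot: [3.131, -0.001, 1.564]
contact_force: [2.7, -0.2, 1.0]
opening: -0.002
grasp_force: 0.0
```

Call:
play_rows --rows '[{"dp":[-0.9,-0.4,0],"turn":[0,0,0],"fingers":1},{"dp":[-0.9,-0.4,0],"turn":[0,0,0],"fingers":1},{"dp":[-0.9,-0.4,0],"turn":[0,0,0],"fingers":1},{"dp":[-0.9,-0.4,0],"turn":[0,0,0],"fingers":1},{"dp":[0,0,0],"turn":[0,0,0],"fingers":1}]'

```text
clock: 23.83
eef_pos: [612.9, -267.8, 105.5]
tcp_rot: [-3.141, 0.002, 1.558]
contact_force: [0.1, 0.0, -0.5]
opening: -0.005
grasp_force: 0.0
```

```bash
python3 - <<'E'
exec(open('m.py').read())
cv2.imwrite("pics/t8.png",cv2.resize(f["pixels"][195:275,270:440,::-1],None,fx=4.5,fy=4.5,interpolation=cv2.INTER_CUBIC))
E
```

```text
[294 219  82  14 929] [663.55  64.08 182.67  30.07  89.61] [[-26.9, -42.6], [3.2, -42.6], [3.5, 140.0], [-26.6, 140.1]]
[377 221  38  13 424] [659.15 -73.52  83.93  27.78  89.62] [[-29.4, -130.8], [-1.6, -130.9], [-1.4, -47.0], [-29.2, -46.9]]
[420 244  10  10  75] [ 609.35 -136.08   20.27   20.49   89.58] [[-75.2, -161.8], [-54.7, -161.9], [-54.6, -141.6], [-75.1, -141.5]]
23.8833 [ 614.17979818 -265.1439978   105.40070984] [3.14124275e+00 2.88780951e-04 1.55741276e+00] [-0.06531995  0.14482538  0.05810034]
286 1 1 [4.7, 158.1] [2.4, 158.0]
292 1 1 [4.7, 144.5] [2.3, 144.5]
298 1 1 [4.6, 131.0] [2.3, 131.0]
304 14 18 [13.9, 117.5] [-27.8, 117.5]
310 13 18 [13.9, 103.9] [-27.8, 104.1]
316 12 12 [-0.1, 90.4] [-27.8, 90.6]
322 14 15 [6.9, 76.9] [-27.8, 77.2]
328 13 14 [4.5, 63.3] [-27.9, 63.7]
334 12 12 [-0.1, 49.8] [-27.9, 50.2]
340 12 12 [-0.1, 36.3] [-27.9, 36.7]
346 13 13 [2.2, 22.7] [-27.9, 23.3]
352 13 18 [13.8, 8.9] [-28.0, 9.8]
358 14 18 [13.8, -4.6] [-28.0, -3.7]
364 12 12 [-0.2, -17.9] [-28.0, -17.2]
370 12 12 [-0.3, -31.4] [-28.0, -30.7]
382 9 41 [13.7, -59.0] [-80.6, -56.0]
388 13 35 [-0.3, -72.1] [-80.6, -69.4]
394 13 35 [-0.3, -85.7] [-80.6, -82.8]
```

View pics/t8.png

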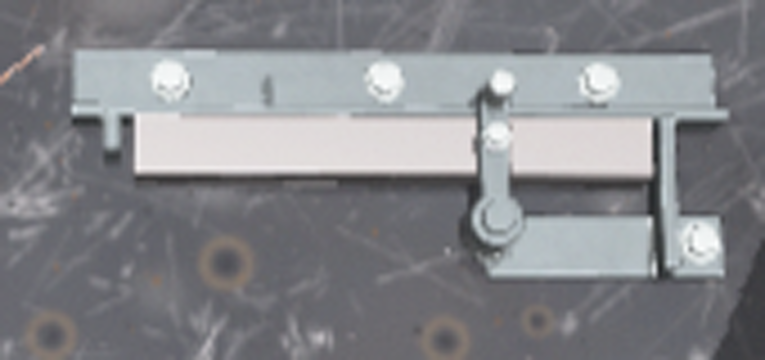

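The rail lies flat between the stops, from about (135,145) to (652,145). The clamp arm stands square across it, from the post at (497,218) to the handle at (502,82), and the hand is clear.

```bash
python3 -c "
from rig import r
print(r.sign_off())"
```

```text
the job is handed in; nothing more can be done
None
```

The job is handed in; no verdict came back. The last picture shows the tube flat against the fence between the stops, the clamp arm square across it, and the hand clear, at about 24 s. The fingertips really sat about 37 mm higher than the reported height, so my first push passed over the tube without touching it, and I corrected for that afterwards.

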